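Set the length stop and hold it on its mark

ROBOT

A 6-joint arm with a two-finger parallel gripper is mounted at the origin on a cart in front of the work surface, level with it; the furniture and walls round the work are solid. World frame = base frame: x ahead of the robot, y to its left, z up, the work surface at z = 0. Lengths are in m, angles in rad, forces in N, time in s.
With the tool pointing down it reaches from about 0.3 to 0.875 m from the base axis. Payload 6.4 kg.
Tool frame: the origin (TCP) lies on the centre line of the jaws, within the pads' length; the fingertips stand 11 mm ahead of it and the grasp point (between the pads) lies 8 mm behind it; x points along the fingers, y is the direction in which the jaws open and shut, and the axes are right-handed (so a half turn about x gives the same grasp; the last joint's range is limited). The gripper opens to 85 mm and grips with 20 to 120 N. Pads are 22 mm wide; open, the fingers measure 114 mm over their backs; the gripper's body (76 mm by 85 mm) begins 54 mm behind the grasp point. The pads swing forward as they close: fully open they stand 13 mm farther back than shut.
Start: joints at [-1.379, 0.181, 1.607, -0, 1.354, -0.206], TCP at [0.223, -0.53, 0.242] pointing down, gripper open.
Joint ranges: [-2.99, 2.99], [-0.89, 2.07], [0.3, 2.58], [-1.14, 4.28], [0, 2.63], [-3.12, 3.12]. Speed limits (rad/s): [2.57, 2.57, 3.01, 3.14, 3.14, 3.14].

INTERFACE

Orientations are given as a unit quaternion [w, x, y, z].
In Python, from bench import ctrl, camera, hand_in gives the robot as it stands. The module is installed in compiled form; this text tells all that it offers.
- The arm moves only by the tool drive_tool, never from a script. Its argument "increments" is a list of rows, each a list of 7 numbers: the shift along the tool's x, y, z in m, then the turn, a rotation vector about the tool's x, y, z in degrees, then the gripper's target within -1 to 1 (fully open at 1, half-way at 0, shut at -1). In form: [[dx, dy, dz, rx, ry, rz, claw], ...]. A call has 1 to 10 rows; each row shifts and turns the commanded pose from where the row before left it, along the tool's axes as they then stand; what a row does not reach is not made up. A row lasts 1/8 s, in which the tool goes at most 62.5 mm and 10.7 degrees, less where a joint would pass 70% of its speed; a pose out of reach is approached as far as the arm can. A call is refused whole if a number of a shift passes 0.0625 or a number of a turn 10.7, either way. A call with a gripper value outside its range is refused whole. The fingers move at their own pace and stop on an object; the grip force is fixed at half the most. Time passes only in rows, so rows that do not move let the fingers close. It gives the time, the measured TCP pose, the force and the opening at its end, in the units of the state.
- ctrl.get_obs(): the state, without advancing time (a new reading comes with each control period).
- camera(name): name is "side" or "top" or "wrist"; returns a dict with "img" (400x640x3 uint8, red, green, blue), "depth" (400x640 float32, m along the optical axis (not along the pixel's ray), 0 where there is no reading), "fx", "fy", "cx", "cy" (pixels), "k1" (the pictures are not rectified: a ray, as slopes to the right and down, at radius r is drawn at 1 + k1 r^2 times it, then the intrinsics apply), "world_from_camera" (4x4, takes a point from camera to world coordinates); the wrist camera has in their place "hand_eye" (4x4, takes a point from camera to tool coordinates, whose origin is the TCP and whose axes are the tool frame's). Camera axes: x right, y down, z forward; pixel columns grow to the right and rows downward; lengths in m; the calibration is good to about 2 mm. A picture is of the moment at which its call begins: read the wrist's pose just before it.
- hand_in(): hands the job in, once; it reports no verdict.
The state is a dict: "time_s": time; "q": joint angles; "dq": joint speeds; "joint_efforts": joint torques, N m; "eef_pos": TCP position; "eef_rot": TCP orientation; "wrist_force": force on the tool from outside, world axes, zero at the start; "torque": the same for the moment, N m; "opening": opening from 0.0 (shut) to 1.0 (fully open).
Only numpy, scipy, OpenCV 4.12 (cv2) and the standard library are available. Lean on these libraries where they do the work, as an engineer would, in place of code of your own. Each camera call takes 0.05 s, during which the arm holds its last target.

TASK

Shoot the black-knobbed bolt of the length stop fully home in its keeper. Then, with the cam lever still open, slide the spring-loaded leg out by its cross plate until its index blade lines up with the blade of the set mark clipped on the scale, and holding it there squeeze the cam lever shut against the leg's upright tang. The cam grips only once its screw is tightened, so finish still holding: keep the fingers squeezing the lever shut and the leg on the mark, and leave the loose things round about where they are.

Things in the scene. Friction and masses are not known exactly. Their poses are not given: they have to be found in the camera images.
- stop_unit: Length stop: grey base plate 300 x 206 x 12 mm fixed to the table, origin at the centre of its underside, z up. Bolt and leg slide out along its +x (roughly to the robot's left); +y points roughly at the robot. The leg runs along y = -45 mm, the bolt along y = +58 mm. Fixed guides, up to 48 mm high: leg's at x = -157 to -125 and 110 to 130 mm, bolt's at x = -80 and 105 mm, keeper at x = 180 mm.
- bolt_knob (a point): Centre of the upright black round knob of the bolt, 18 mm diameter, from 47 to 77 mm above the table, this point at 62 mm; it travels with the bolt along the unit's x.
- bolt (a joint): Travel of the bolt in m: 0 withdrawn, 0.045 fully home in the keeper (end stop). Slides along the unit's +x with 1.5 N of friction and stays where it is left.
- leg_grip (a point): Grip point of the sliding leg, 50 mm above the table, moves with the leg, axes as the unit's. In y it is midway between the far face of the upright tang and the outer face of the shut lever, 26 mm apart: a gripper centred here, closing along y, shuts the lever as it closes. Open lever reaches 33 mm in +y: come down opened to 75 mm or more, fingertips at 28 mm or more above the table.
- cross_plate (a point): Middle of the -x face of the leg's cross plate, 42 mm above the table; fingers straddling the tang push the leg out against this face. From above the leg is a T: cross plate 12 mm thick, 96 mm wide in y, from 24 to 60 mm above the table; behind it (-x) the upright tang, 14 mm thick in y, 77 mm long, top at 64 mm. The lever's pivot boss is 66 mm in -x. leg_grip lies 14 mm in -x.
- leg_bar (a joint): How far the leg is out, in m: 0 in to 0.11 fully out, along the unit's +x. A spring always pulls it back with 3 N (in) to 6 N (out), also when the cam lever is shut; it starts fully in.
- leg_index (a point): Outer end of the leg's index blade, a thin dark steel blade 4 mm wide, its mid-height 20 mm above the table, below the robot-side end of the cross plate and moving with the leg.
- mark_clip: The set mark: small steel clip 20 x 24 x 12 mm with a 4 mm wide dark blade along its y, fixed on the unit's scale strip 14 mm above the table. Axes as the unit's, origin in the middle of the blade's underside. The leg is on the mark when its index blade has the same x as this origin along these axes (the blades then lie in line, 3 mm apart end to end).
- cam_lever (a joint): Angle of the cam lever in rad: 0 shut (flat along the tang), up to 0.32 open, when its free end stands off the tang on the robot's side. It stays where it is left (0.10 N m of friction at the pivot).
- lever_end (a point): Outer face of the cam lever at its free end, 51 mm above the table. The lever is a flat dark arm 10 mm thick, 26 mm high, reaching 62 mm from its upright pivot on the leg towards the cross plate. It travels with the leg.
- spanner: Bystander: combination spanner 135 mm long lying on the table; origin at the centre of its underside.
- flat_tin: Bystander: flat round tin, 64 mm diameter, 22 mm high; origin at the centre of its underside.
- wood_block: Bystander: wood block 42 x 70 x 30 mm; origin at the centre of its underside.
- push_block: Bystander: push block with upright handle, 132 x 90 x 105 mm; origin at the centre of its underside.
- oak_strip: Bystander: wood strip 34 x 270 x 16 mm; origin at the centre of its underside.

How it is judged:
By the outcome, as a careful person would: the job done as asked, in the order asked, and still so for the second after the job is handed in, while the arm keeps its last pose, push and grip.
It also fails if it takes over 43 s, if anything falls off the work surface, if the arm or the gripper's body presses on something with over 40 N, if the wrist force passes 120 N, or if a joint passes its speed limit or range.

## Working session

There is one attempt and no reset: what is moved stays moved. The work goes in short steps, Python scripts to look and compute and a tool call to move; the robot and the scene stay as the last step left them, time stands still between calls to the robot, and variables do not carry over. Pictures are saved under pics/ and viewed, and the job is handed in when it is done.

Besides the shell and the picture viewer there is one more tool, called after ">>>" as name(argument=value, ...), one argument or row to a line, values as JSON. drive_tool: Moves the arm, as the interface text tells. Its arguments: {"type":"object","properties":{"increments":{"type":"array","items":{"type":"array","items":{"type":"number"}}}},"required":["increments"]}

```bash
mkdir -p pics
cat > h.py <<'E'
import numpy as np,cv2
from bench import ctrl,camera,hand_in
from scipy.spatial.transform import Rotation as R
def pose():
    o=ctrl.get_obs(); T=np.eye(4); q=o['eef_rot']; T[:3,:3]=R.from_quat([q[1],q[2],q[3],q[0]]).as_matrix(); T[:3,3]=o['eef_pos']; return T,o
def shot(name,fn):
    T,o=pose(); c=camera(name)
    W=c['world_from_camera'] if name!='wrist' else T@c['hand_eye']
    np.savez('pics/'+fn+'.npz',img=c['img'],depth=c['depth'],K=[c['fx'],c['fy'],c['cx'],c['cy'],c['k1']],W=W)
    cv2.imwrite('pics/'+fn+'.png',c['img'][:,:,::-1]); return c
def load(fn): return np.load('pics/'+fn+'.npz')
def ray(d,u,v):
    fx,fy,cx,cy,k1=d['K']; a=np.array([(u-cx)/fx,(v-cy)/fy]); s=a.copy()
    for _ in range(20): s=a/(1+k1*(s@s))
    return np.array([s[0],s[1],1])
def atz(d,u,v,z):
    W=d['W']; r=W[:3,:3]@ray(d,u,v); p=W[:3,3]; return p+r*(z-p[2])/r[2]
def atd(d,u,v):
    z=d['depth'][int(round(v)),int(round(u))]; return (d['W']@np.append(ray(d,u,v)*z,1))[:3]
def proj(d,P):
    fx,fy,cx,cy,k1=d['K']; p=np.linalg.inv(d['W'])@np.append(P,1); s=p[:2]/p[2]; s=s*(1+k1*(s@s)); return np.array([fx*s[0]+cx,fy*s[1]+cy])
def crop(fn,x0,y0,x1,y1,k):
    i=cv2.imread('pics/'+fn+'.png')[y0:y1,x0:x1]; cv2.imwrite('pics/%s_c%d_%d.png'%(fn,x0,y0),cv2.resize(i,None,fx=k,fy=k,interpolation=cv2.INTER_CUBIC))
E
python3 - <<'E'
from h import *
for n in ['top','side','wrist']:
    c=shot(n,n+'0'); print(n,c['fx'],c['k1']); print(load(n+'0')['W'].round(3))
print(pose()[0].round(3),pose()[1])
E
```

```text
top 373.241235004277 -0.0450486350799129
[[ 0.019 -0.99   0.137  0.416]
 [-1.    -0.017  0.021  0.287]
 [-0.019 -0.137 -0.99   1.096]
 [ 0.     0.     0.     1.   ]]
side 456.3374884185776 0.043847049813311695
[[-0.993 -0.063  0.095  0.44 ]
 [-0.113  0.412 -0.904  1.499]
 [ 0.018 -0.909 -0.416  0.601]
 [ 0.     0.     0.     1.   ]]
wrist 281.99842093020425 -0.04135355500664699
[[ 0.388 -0.879 -0.278  0.294]
 [-0.922 -0.37  -0.117 -0.5  ]
 [ 0.     0.301 -0.954  0.374]
 [ 0.     0.     0.     1.   ]]
[[-0.     0.387 -0.922  0.223]
 [ 0.001 -0.922 -0.387 -0.53 ]
 [-1.    -0.001 -0.     0.242]
 [ 0.     0.     0.     1.   ]] {'time_s': 0.15, 'q': array([-1.37932600e+00,  1.81390832e-01,  1.60777076e+00, -9.84495659e-06,
        1.35381502e+00, -2.06302474e-01]), 'dq': array([-0.00036771, -0.00121815, -0.00238192, -0.00035867, -0.00084264,
       -0.00036297]), 'joint_efforts': array([ 9.01656986e-04, -4.45264149e+01, -3.51691353e+01, -2.34220443e-04,
        5.95018035e-03,  1.32266081e-06]), 'eef_pos': array([ 0.22266748, -0.52968971,  0.24158326]), 'eef_rot': array([ 0.13921999,  0.69316765,  0.14019863, -0.69316719]), 'wrist_force': array([-0.27132333, -0.39276548,  0.92727583]), 'torque': array([0.03091489, 0.02433016, 0.03627327]), 'opening': 0.99712043877251}
```

View pics/top0.png

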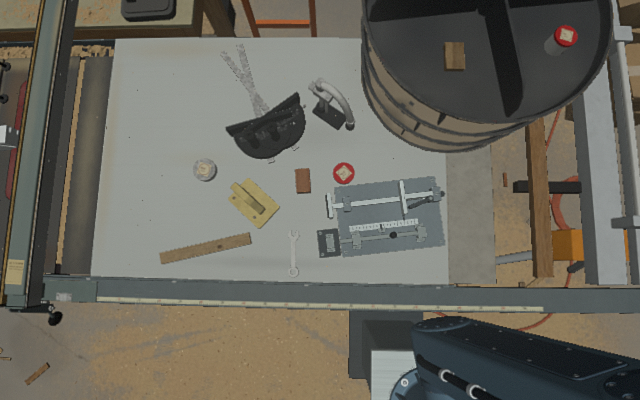

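View pics/side0.png

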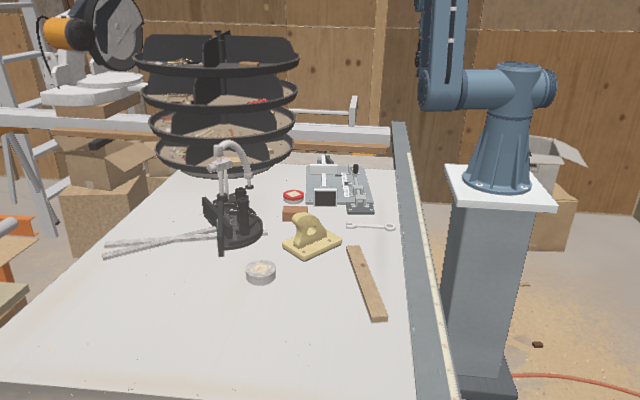

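Run:
```python
from h import *
crop('top0',310,165,450,265,5.7)
d=load('top0')
for u,v in [(332,179),(437,178),(444,246),(340,258)]: print(atz(d,u,v,0.012).round(3),atd(d,u,v).round(3))
for u,v in [(392,235),(404,205),(505,70),(430,130),(380,100)]: print(u,v,atd(d,u,v).round(3))
```

```text
[0.639 0.278 0.012] [ 0.642  0.278 -0.003]
[ 0.647 -0.032  0.012] [ 0.65  -0.036 -0.001]
[ 0.448 -0.048  0.012] [ 0.448 -0.051  0.003]
[0.408 0.251 0.012] [ 0.408  0.251 -0.001]
392 235 [0.473 0.113 0.076]
404 205 [0.559 0.075 0.057]
505 70 [ 0.791 -0.064  0.394]
430 130 [0.747 0.023 0.15 ]
380 100 [0.826 0.155 0.154]
```

View pics/top0_c310_165.png

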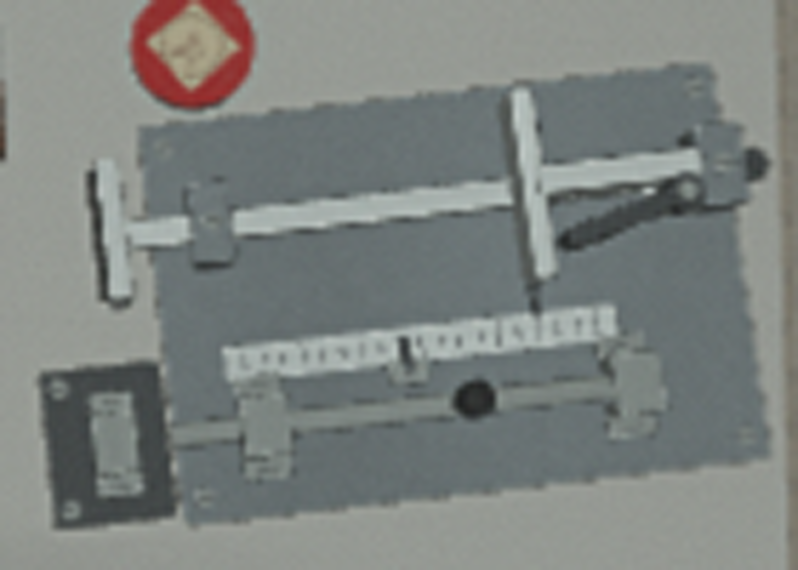

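View pics/wrist0.png

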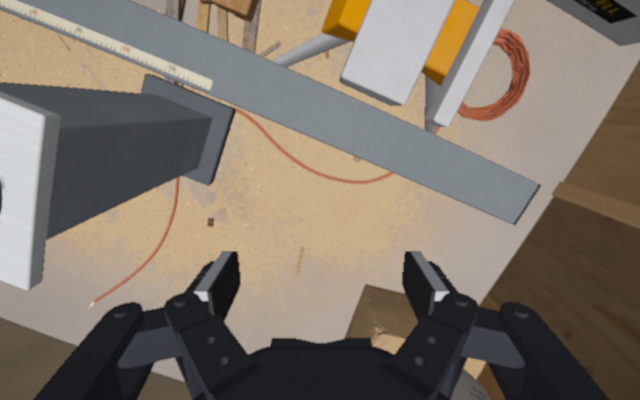

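Run:
```python
from h import *
d=load('top0')
f=lambda a,b,z:atz(d,a/5.7+310,b/5.7+165,z)
C=[f(140,127,.012),f(712,66,.012),f(770,455,.012),f(190,525,.012)]
for c in C: print(c.round(3))
ctr=sum(C)/4; print('ctr',ctr)
from math import atan2,degrees
for a,b in [(1,0),(2,3)]: v=C[b]-C[a]; print(degrees(atan2(v[1],v[0])),np.linalg.norm(v))
for n,a,b,z in [('knob',475,398,.077),('mark',406,352,.026),('index',537,300,.022),('cp',530,185,.06)]: print(n,f(a,b,z).round(3))
c=camera('wrist'); print(c['hand_eye'].round(3))
# obstacle cloud
D=d['depth']; m=[]
for v in range(0,400,3):
  for u in range(330,640,3):
    if D[v,u]>0:
      p=atd(d,u,v)
      if p[2]>.1 and 0.3<p[0]<1.2: m.append(p)
m=np.array(m)
for z0 in np.arange(.1,.9,.1):
  s=m[(m[:,2]>z0)&(m[:,2]<z0+.1)]
  if len(s): print(z0.round(1),s.min(0).round(2),s.max(0).round(2), 'closest to unit y -.05..25:', s[(s[:,1]>-.05)&(s[:,1]<.3)].min(0).round(2) if ((s[:,1]>-.05)&(s[:,1]<.3)).any() else '')
```

```text
[0.614 0.27  0.012]
[ 0.652 -0.026  0.012]
[ 0.451 -0.051  0.012]
[0.411 0.242 0.012]
ctr [0.53206592 0.10846217 0.012     ]
97.13072593584182 0.2986488264450981
97.7865444000507 0.2959711851532549
knob [0.474 0.109 0.077]
mark [0.499 0.135 0.026]
index [0.527 0.068 0.022]
cp [0.58  0.079 0.06 ]
[[-0.002 -0.301  0.953 -0.132]
 [ 1.    -0.     0.002 -0.   ]
 [-0.     0.953  0.301 -0.077]
 [ 0.     0.     0.     1.   ]]
0.1 [ 0.51 -0.56  0.1 ] [0.95 0.29 0.2 ] closest to unit y -.05..25: [ 0.7  -0.05  0.1 ]
0.2 [ 0.69 -0.19  0.2 ] [0.97 0.21 0.3 ] closest to unit y -.05..25: [ 0.69 -0.05  0.2 ]
0.3 [ 0.68 -0.32  0.35] [0.98 0.22 0.4 ] closest to unit y -.05..25: [ 0.68 -0.05  0.35]
0.4 [ 0.71 -0.21  0.4 ] [0.94 0.2  0.45] closest to unit y -.05..25: [ 0.89 -0.05  0.4 ]
0.5 [ 0.3  -0.05  0.54] [ 0.3  -0.03  0.6 ] closest to unit y -.05..25: [ 0.3  -0.05  0.54]
0.6 [ 0.3  -0.06  0.6 ] [ 0.3  -0.02  0.7 ] closest to unit y -.05..25: [ 0.3  -0.05  0.6 ]
0.7 [ 0.3  -0.04  0.7 ] [ 0.3  -0.    0.74] closest to unit y -.05..25: [ 0.3  -0.04  0.7 ]
```

```bash
cat >> h.py <<'E'
def plan(tgt,yaw,n,claw):
    # linear path to tgt (tool down, tool y at world yaw deg), rows in tool frame
    T,o=pose(); p0=T[:3,3]; y0=np.degrees(np.arctan2(T[1,1],T[0,1])); dy=(yaw-y0+180)%360-180
    for i in range(n):
        a=np.radians(y0+dy*i/n); Rm=np.array([[0,np.cos(a),np.sin(a)],[0,np.sin(a),-np.cos(a)],[-1,0,0]])
        s=Rm.T@((np.array(tgt)-p0)/n); print('[%.4f,%.4f,%.4f,%.2f,0,0,%g],'%(*s,-dy/n,claw))
E
python3 - <<'E'
from h import *
plan([.5,.06,.22],7.4,14,1)
E
```

```text
[0.0016,-0.0312,-0.0346,-5.33,0,0,1],
[0.0016,-0.0278,-0.0373,-5.33,0,0,1],
[0.0016,-0.0242,-0.0397,-5.33,0,0,1],
[0.0016,-0.0204,-0.0418,-5.33,0,0,1],
[0.0016,-0.0165,-0.0435,-5.33,0,0,1],
[0.0016,-0.0123,-0.0449,-5.33,0,0,1],
[0.0016,-0.0081,-0.0458,-5.33,0,0,1],
[0.0016,-0.0038,-0.0464,-5.33,0,0,1],
[0.0016,0.0005,-0.0465,-5.33,0,0,1],
[0.0016,0.0048,-0.0463,-5.33,0,0,1],
[0.0016,0.0091,-0.0457,-5.33,0,0,1],
[0.0016,0.0133,-0.0446,-5.33,0,0,1],
[0.0016,0.0174,-0.0432,-5.33,0,0,1],
[0.0016,0.0213,-0.0414,-5.33,0,0,1],
```

>>> drive_tool(
  increments=[
    [0.0016,-0.0312,-0.0346,-5.33,0,0,1],
    [0.0016,-0.0278,-0.0373,-5.33,0,0,1],
    [0.0016,-0.0242,-0.0397,-5.33,0,0,1],
    [0.0016,-0.0204,-0.0418,-5.33,0,0,1],
    [0.0016,-0.0165,-0.0435,-5.33,0,0,1],
    [0.0016,-0.0123,-0.0449,-5.33,0,0,1],
    [0.0016,-0.0081,-0.0458,-5.33,0,0,1],
    [0.0016,-0.0038,-0.0464,-5.33,0,0,1],
    [0.0016,0.0005,-0.0465,-5.33,0,0,1],
    [0.0016,0.0048,-0.0463,-5.33,0,0,1],
  ],
)

```text
time_s: 1.45
eef_pos: [0.4212, -0.1076, 0.2264]
eef_rot: [0.437, 0.556, 0.436, -0.556]
wrist_force: [0.3, -1.2, 0.3]
opening: 1.0
```

>>> drive_tool(
  increments=[
    [0.0016,0.0091,-0.0457,-5.33,0,0,1],
    [0.0016,0.0133,-0.0446,-5.33,0,0,1],
    [0.0016,0.0174,-0.0432,-5.33,0,0,1],
    [0.0016,0.0213,-0.0414,-5.33,0,0,1],
    [0,0,0,0,0,0,1],
    [0,0,0,0,0,0,1],
  ],
)

```text
time_s: 2.2
eef_pos: [0.4996, 0.0595, 0.2196]
eef_rot: [0.531, 0.466, 0.531, -0.467]
wrist_force: [-0.2, 0.4, 0.6]
opening: 1.0
```

Run:
```python
from h import *
shot('wrist','w1'); shot('top','top1'); T,o=pose(); print(T.round(3),o['q'].round(2),o['wrist_force'])
```

```text
[[-0.     0.992  0.127  0.5  ]
 [-0.     0.127 -0.992  0.059]
 [-1.    -0.     0.     0.22 ]
 [ 0.     0.     0.     1.   ]] [-0.12  0.04  1.81 -0.    1.29 -0.25] [0.0841476  0.0451228  0.09502256]
```

View pics/w1.png

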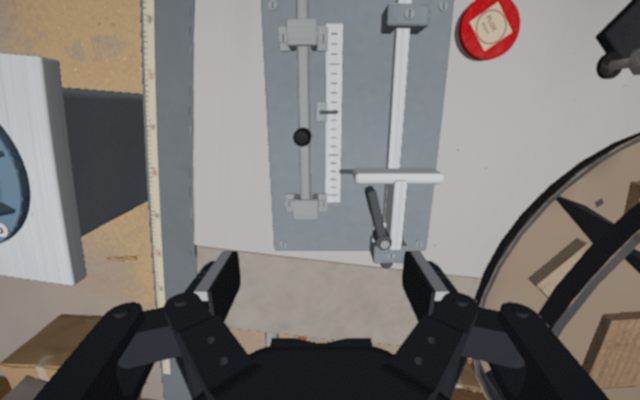

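Run:
```python
from h import *
crop('w1',260,0,460,280,2.85)
crop('w1',270,90,450,220,4.4)
```

```text
(no output)
```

View pics/w1_c270_90.png

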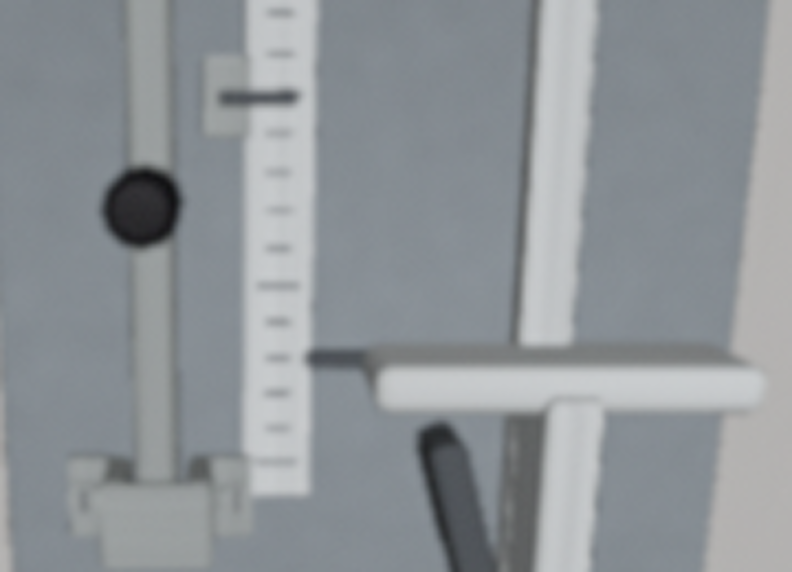

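View pics/w1_c260_0.png

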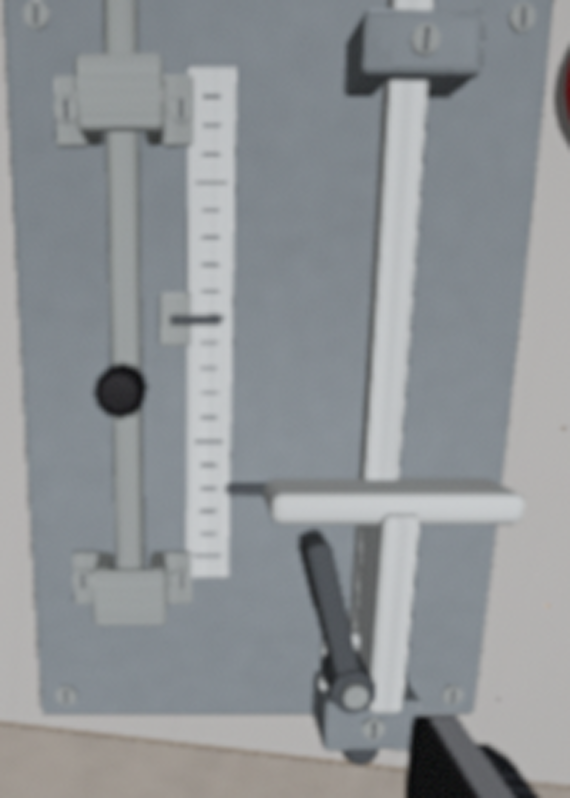

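```bash
cat >> h.py <<'E'
A=np.radians(97.4); UX=np.array([np.cos(A),np.sin(A),0]); UY=np.array([-np.sin(A),np.cos(A),0])
E
python3 - <<'E'
from h import *
d=load('w1')
g=lambda a,b:(270+a/4.4,90+b/4.4)
h=lambda a,b:(260+a/2.85,b/2.85)
C=[h(43,712),h(473,712)]
for c in C: print('corner',atz(d,*c,.012).round(4))
P=[atz(d,*c,.012) for c in C]; v=P[0]-P[1]; print('uy dir deg',np.degrees(np.arctan2(v[1],v[0])),np.linalg.norm(v))
o=(P[0]+P[1])/2+UX*.15; print('origin est',o)
for n,p,z in [('knob',g(141,207),.077),('mark l',g(222,98),.024),('mark r',g(298,96),.024),('idx l',g(309,358),.022),('idx r',g(365,359),.022),('cp topfront -x edge',g(560,408),.058),('cp +x top l',g(378,370),.06),('cp  r',g(762,370),.06),('tick',g(286,286-0),.014),('tick0',g(275,461),.014),('tang l',g(545,480),.064),('tang r',g(600,480),.064),('lever end top',g(437,430),.064)]:
    w=atz(d,*p,z); q=w-o; print(n,w.round(4),'unit',(q@UX).round(4),(q@UY).round(4),'depthz',atd(d,*p).round(3))
E
```

```text
corner [ 0.4519 -0.049   0.012 ]
corner [ 0.6537 -0.023   0.012 ]
uy dir deg -172.6577853282055 0.20349831231122886
origin est [0.5334734  0.11272886 0.012     ]
knob [0.475  0.1097 0.077 ] unit 0.0045 0.0584 depthz [0.475 0.11  0.078]
mark l [0.4895 0.1342 0.024 ] unit 0.0269 0.0409 depthz [0.489 0.134 0.027]
mark r [0.5085 0.1372 0.024 ] unit 0.0274 0.0216 depthz [0.509 0.137 0.016]
idx l [0.5215 0.0703 0.022 ] unit -0.0406 0.0173 depthz [0.521 0.071 0.025]
idx r [0.5366 0.072  0.022 ] unit -0.0408 0.0021 depthz [0.534 0.075 0.038]
cp topfront -x edge [0.5808 0.0733 0.058 ] unit -0.0452 -0.0419 depthz [0.579 0.075 0.065]
cp +x top l [0.5347 0.0772 0.06  ] unit -0.0354 0.0033 depthz [0.535 0.077 0.057]
cp  r [0.627  0.0894 0.06  ] unit -0.0351 -0.0898 depthz [0.655 0.08  0.   ]
tick [0.5131 0.0876 0.014 ] unit -0.0223 0.0234 depthz [0.513 0.088 0.015]
tick0 [0.5172 0.038  0.014 ] unit -0.072 0.0258 depthz [0.517 0.038 0.014]
tang l [0.5791 0.0563 0.064 ] unit -0.0618 -0.038 depthz [0.579 0.056 0.064]
tang r [0.5925 0.0581 0.064 ] unit -0.0618 -0.0515 depthz [0.611 0.044 0.014]
lever end top [0.5507 0.0653 0.064 ] unit -0.0492 -0.0109 depthz [0.553 0.063 0.053]
```

>>> drive_tool(
  increments=[
    [0.02,-0.009,-0.0265,0,0,0,0.1],
    [0.03,-0.0089,-0.0265,0,0,0,0.1],
    [0.03,0,0,0,0,0,0.1],
    [0.03,0,0,0,0,0,0.1],
    [0,0,0,0,0,0,0.1],
    [0,0,0,0,0,0,0.1],
  ],
)

```text
time_s: 3.05
eef_pos: [0.4762, 0.1091, 0.1111]
eef_rot: [0.531, 0.467, 0.531, -0.467]
wrist_force: [0.1, 0.0, 1.3]
opening: 0.549
```

Run:
```python
from h import *
shot('wrist','w2'); T,o=pose(); print(T.round(4)[:3,3])
```

```text
[0.4765 0.1093 0.1114]
```

View pics/w2.png

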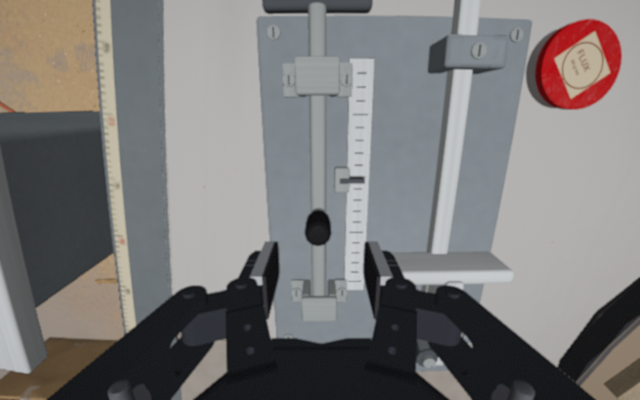

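>>> drive_tool(
  increments=[
    [0.025,0,0,0,0,0,0.1],
    [0.024,0,0,0,0,0,0.1],
    [0,0,0,0,0,0,-0.3],
    [0,0,0,0,0,0,-1],
    [0,0,0,0,0,0,-1],
    [0,0,0,0,0,0,-1],
  ],
)

```text
time_s: 3.85
eef_pos: [0.4741, 0.1096, 0.0621]
eef_rot: [0.531, 0.466, 0.532, -0.467]
wrist_force: [-7.4, -2.6, 6.4]
opening: 0.187
```

>>> drive_tool(
  increments=[
    [0,0,-0.008,0,0,0,-1],
    [0,0,-0.008,0,0,0,-1],
    [0,0,-0.008,0,0,0,-1],
    [0,0,-0.008,0,0,0,-1],
    [0,0,-0.008,0,0,0,-1],
    [0,0,-0.004,0,0,0,-1],
    [0,0,0,0,0,0,-1],
  ],
)

```text
time_s: 4.72
eef_pos: [0.4689, 0.149, 0.0621]
eef_rot: [0.533, 0.463, 0.531, -0.469]
wrist_force: [-7.2, -25.1, 6.2]
opening: 0.186
```

Run:
```python
from h import *
shot('wrist','w3');shot('top','top3'); T,o=pose(); print(T.round(4)[:3],o['wrist_force'],o['torque'])
crop('top3',310,165,450,265,5.7)
```

```text
[[-0.0031  0.9914  0.1307  0.4689]
 [-0.0083  0.1307 -0.9914  0.149 ]
 [-1.     -0.0042  0.0078  0.0621]] [ -8.03602127 -23.57234743   6.19075888] [-3.91592446  1.21172448  0.01784947]
```

View pics/w3.png

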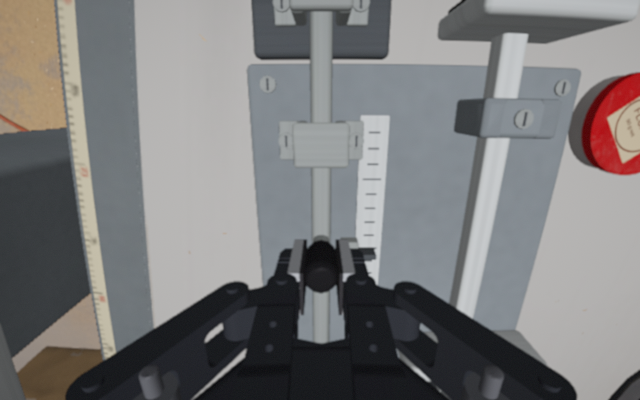

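View pics/top3_c310_165.png

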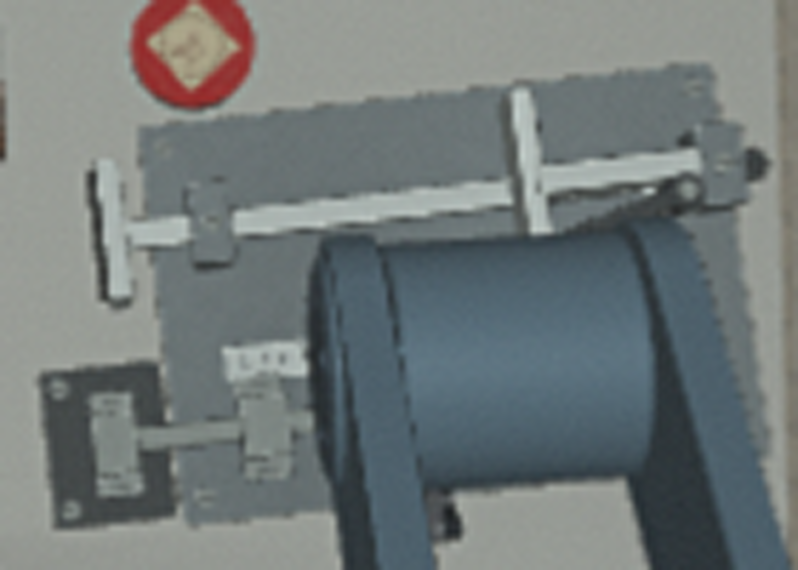

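Run:
```python
from h import *
crop('w3',260,210,380,310,6)
d=load('w3')
o=np.array([0.5335,0.1127,0])
for u,v in [(321,243),(321,248),(321,252),(321,258),(321,264),(321,270),(321,280),(321,285)]:
    w=atd(d,u,v); q=w-o; print(u,v,w.round(4),(q@UX).round(4),(q@UY).round(4))
crop('w3',240,0,400,60,5)
```

```text
321 243 [0.4679 0.1576 0.0556] 0.053 0.0593
321 248 [0.4679 0.1574 0.0611] 0.0528 0.0593
321 252 [0.4679 0.1576 0.0657] 0.053 0.0593
321 258 [0.4679 0.1577 0.0718] 0.053 0.0592
321 264 [0.4681 0.1567 0.0758] 0.0521 0.0592
321 270 [0.4684 0.1541 0.0769] 0.0495 0.0592
321 280 [0.469  0.1497 0.0785] 0.045 0.0592
321 285 [0.4695 0.1461 0.0773] 0.0414 0.0592
```

View pics/w3_c260_210.png

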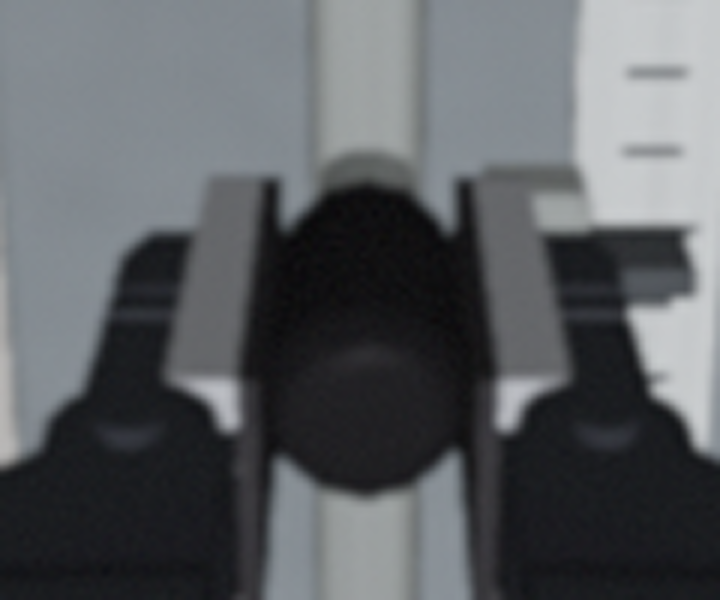

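View pics/w3_c240_0.png

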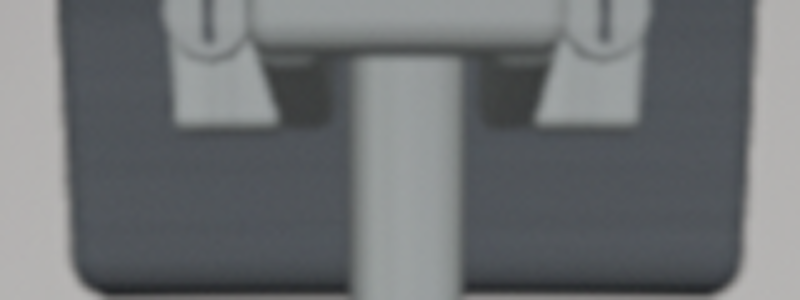

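>>> drive_tool(
  increments=[
    [0,0,-0.002,0,0,0,-1],
    [0,0,-0.002,0,0,0,-1],
    [0,0,0,0,0,0,-1],
  ],
)

```text
time_s: 5.2
eef_pos: [0.4689, 0.1493, 0.0621]
eef_rot: [0.534, 0.461, 0.529, -0.471]
wrist_force: [-7.2, -43.3, 5.4]
opening: 0.182
```

>>> drive_tool(
  increments=[
    [0,0,0.004,0,0,0,-1],
    [0,0,0.003,0,0,0,-1],
    [0,0,0,0,0,0,0.1],
    [0,0,0,0,0,0,0.1],
    [0,0,0,0,0,0,0.1],
    [-0.04,0,0,0,0,0,0.1],
    [-0.05,0,0,0,0,0,0.5],
    [-0.05,0,0,0,0,0,1],
    [0,0,0,0,0,0,1],
    [0,0,0,0,0,0,1],
  ],
)

```text
time_s: 6.45
eef_pos: [0.4699, 0.1506, 0.2007]
eef_rot: [0.531, 0.467, 0.531, -0.467]
wrist_force: [-0.2, 0.3, -1.1]
opening: 1.004
```

Run:
```python
from h import *
shot('wrist','w4'); T,o=pose(); print(T.round(4)[:3],o['wrist_force'])
crop('w4',210,0,410,200,3)
```

```text
[[-1.800e-03  9.916e-01  1.293e-01  4.693e-01]
 [-1.000e-04  1.293e-01 -9.916e-01  1.506e-01]
 [-1.000e+00 -1.800e-03 -1.000e-04  1.998e-01]] [ 0.18404823 -0.34663816  0.63585119]
```

View pics/w4.png

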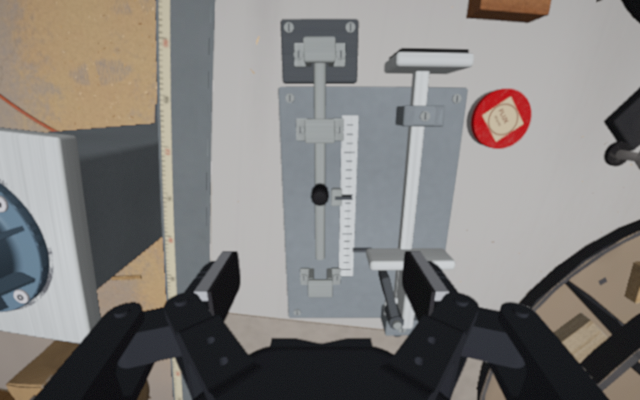

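View pics/w4_c210_0.png

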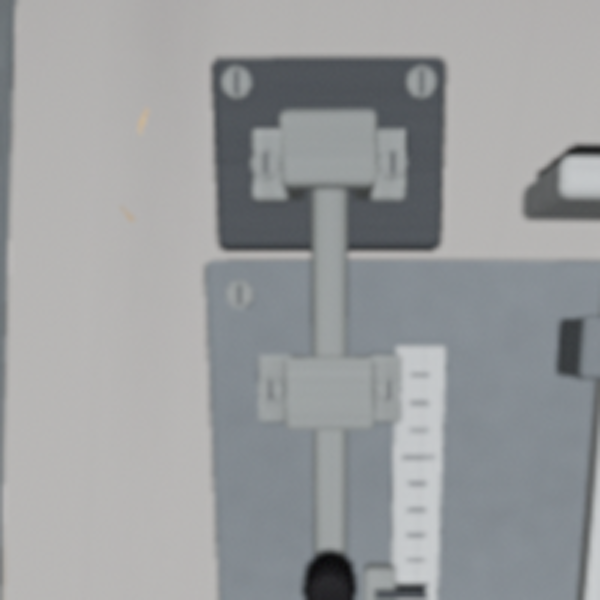

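Run:
```python
from h import *
crop('w4',290,170,350,300,6)
d=load('w4'); o=np.array([0.5335,0.1127,0])
def s(n,u,v,z):
    w=atz(d,u,v,z); q=w-o; print(n,w.round(4),'unit',(q@UX).round(4),(q@UY).round(4),'dz',atd(d,u,v).round(3))
s('base corner bl',289,317,.012); s('base corner tl',279,88,.012); s('tr',466.5,88,.012)
s('knob',320,194,.077); s('mark',345,197,.024)
```

```text
base corner bl [ 0.4517 -0.049   0.012 ] unit -0.1498 0.1019 dz [ 0.451 -0.059  0.001]
base corner tl [0.4128 0.2445 0.012 ] unit 0.1463 0.1027 dz [0.413 0.245 0.011]
tr [0.6127 0.272  0.012 ] unit 0.1477 -0.0991 dz [0.613 0.272 0.011]
knob [0.4691 0.1523 0.077 ] unit 0.0475 0.0588 dz [0.469 0.152 0.078]
mark [0.4999 0.1369 0.024 ] unit 0.0283 0.0302 dz [0.5   0.138 0.027]
```

View pics/w4_c290_170.png

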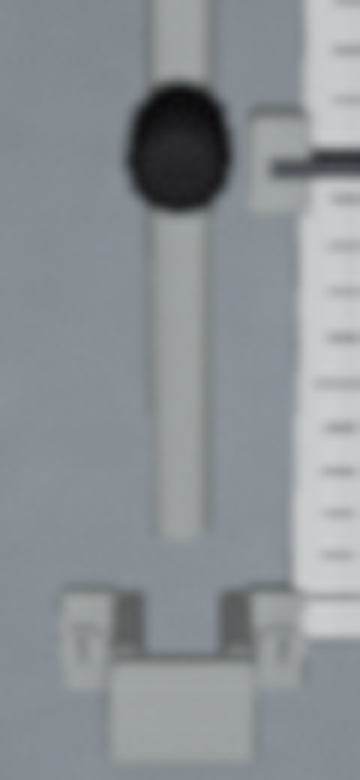

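Run:
```python
from h import *
d=load('w4'); o=np.array([0.5335,0.1127,0])
for u,v in [(320,185),(320,188),(320,191),(320,194),(320,198),(320,202),(320,204)]:
    w=atd(d,u,v); q=w-o; print(v,w.round(4),'unit',(q@UX).round(4),(q@UY).round(4))
d=load('w1')
for v in [129,131,133,137,141,144]:
    w=atd(d,302,v); q=w-o; print(v,w.round(4),'unit',(q@UX).round(4),(q@UY).round(4))
```

```text
185 [0.4684 0.1571 0.0619] unit 0.0524 0.0588
188 [0.4685 0.1571 0.0733] unit 0.0524 0.0588
191 [0.4687 0.1554 0.0778] unit 0.0507 0.0588
194 [0.4691 0.1524 0.0775] unit 0.0477 0.0588
198 [0.4696 0.1487 0.078 ] unit 0.0439 0.0588
202 [0.4701 0.1448 0.0782] unit 0.04 0.0588
204 [0.4703 0.1427 0.0779] unit 0.0379 0.0588
129 [0.474  0.117  0.0747] unit 0.0119 0.0585
131 [0.4743 0.1152 0.0765] unit 0.0101 0.0584
133 [0.4746 0.1136 0.0787] unit 0.0084 0.0583
137 [0.475  0.1098 0.0777] unit 0.0046 0.0584
141 [0.4753 0.1059 0.0769] unit 0.0008 0.0585
144 [0.4756 0.103  0.0765] unit -0.0021 0.0586
```

>>> drive_tool(
  increments=[
    [0.01,0.0245,0.0275,0,0,0,0.74],
    [0.025,0.0245,0.0275,0,0,0,0.74],
    [0.025,0.0245,0.0275,0,0,0,0.74],
    [0.025,0.0245,0.0275,0,0,0,0.74],
    [0,0,0,0,0,0,0.74],
    [0,0,0,0,0,0,0.74],
  ],
)

```text
time_s: 7.25
eef_pos: [0.5802, 0.0544, 0.1146]
eef_rot: [0.53, 0.466, 0.532, -0.467]
wrist_force: [-0.2, 0.1, 0.4]
opening: 0.873
```

Run:
```python
from h import *
shot('wrist','w5');shot('side','s5'); T,o=pose(); p=T[:3,3]-np.array([0.5335,0.1127,0]); print(T.round(4)[:3],p@UX,p@UY,o['wrist_force'])
crop('s5',250,40,410,240,3)
```

```text
[[-3.000e-04  9.915e-01  1.299e-01  5.809e-01]
 [ 2.000e-04  1.299e-01 -9.915e-01  5.480e-02]
 [-1.000e+00 -2.000e-04 -3.000e-04  1.161e-01]] -0.06349609007176546 -0.03954263306179316 [ 0.3859392   0.73829125 -1.16581973]
```

View pics/w5.png

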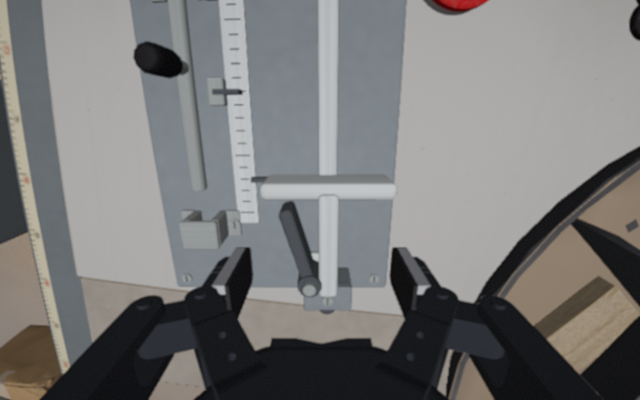

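View pics/s5_c250_40.png

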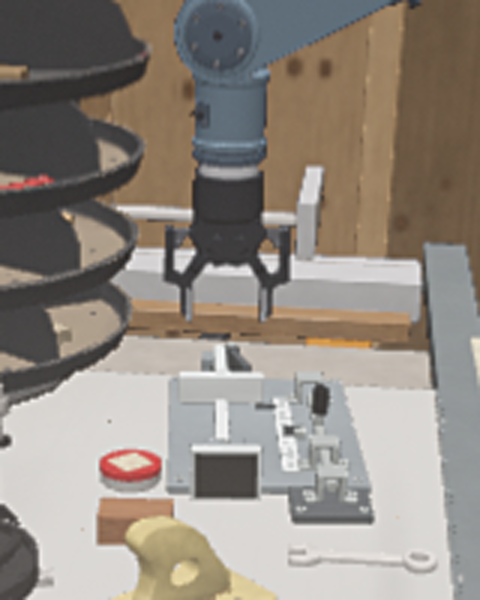

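Run:
```python
from h import *
crop('w5',190,60,410,320,2.9)
d=load('w5'); o=np.array([0.5335,0.1127,0])
def s(n,u,v,z):
    w=atz(d,u,v,z); q=w-o; print(n,'unit',(q@UX).round(4),(q@UY).round(4),'dz',atd(d,u,v).round(3))
s('tangL',320,240,.064);s('tangR',338,240,.064);s('cp edge',329,197.5,.06)
```

```text
tangL unit -0.0746 -0.0382 dz [0.581 0.044 0.065]
tangR unit -0.0746 -0.051 dz [0.6   0.021 0.013]
cp edge unit -0.0441 -0.0444 dz [0.583 0.076 0.065]
```

View pics/w5_c190_60.png

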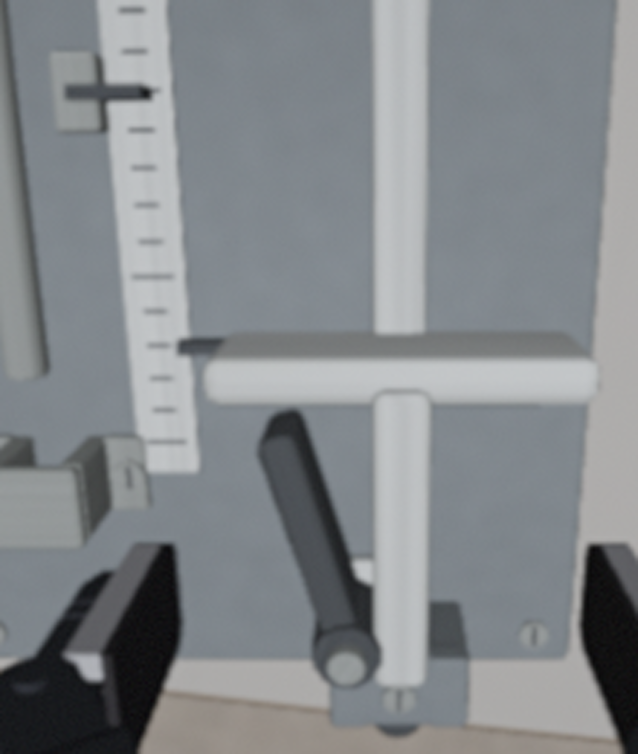

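>>> drive_tool(
  increments=[
    [0.025,-0.0005,0,0,0,0,0.74],
    [0.025,0,0,0,0,0,0.74],
    [0.024,0,0,0,0,0,0.74],
    [0,0,0,0,0,0,0.74],
    [0,0,0,0,0,0,0.74],
  ],
)

```text
time_s: 7.98
eef_pos: [0.5816, 0.0544, 0.0434]
eef_rot: [0.532, 0.467, 0.531, -0.466]
wrist_force: [-0.1, 0.6, 0.6]
opening: 0.871
```

```bash
cat >> h.py <<'E'
O=np.array([0.5335,0.1127,0])
def u(w): q=w-O; return np.array([q@UX,q@UY,w[2]]).round(4)
E
python3 - <<'E'
from h import *
shot('wrist','w6'); T,o=pose(); print(u(T[:3,3]),o['wrist_force'])
E
```

```text
[-0.0642 -0.0406  0.0436] [ 0.28096148 -0.32329702  0.20342005]
```

View pics/w6.png

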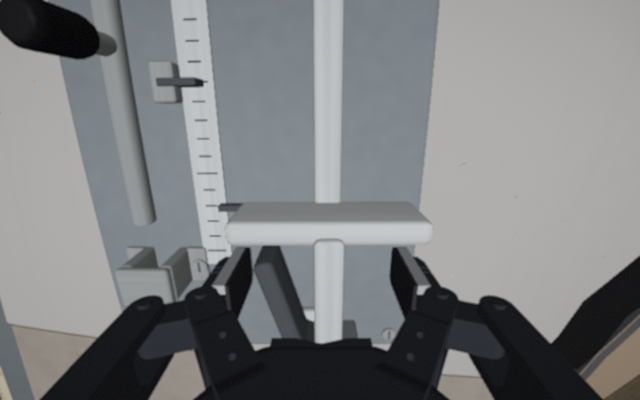

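>>> drive_tool(
  increments=[
    [0,-0.001,-0.005,0,0,0,0.74],
    [0,0,-0.005,0,0,0,0.74],
    [0,0,-0.008,0,0,0,0.74],
    [0,0,-0.01,0,0,0,0.74],
    [0,0,-0.01,0,0,0,0.74],
    [0,0,0,0,0,0,0.74],
  ],
)

```text
time_s: 8.78
eef_pos: [0.575, 0.0926, 0.0419]
eef_rot: [0.532, 0.466, 0.532, -0.466]
wrist_force: [0.8, -3.3, 2.0]
opening: 0.869
```

Run:
```python
from h import *
shot('wrist','w7'); T,o=pose(); print(u(T[:3,3]),o['wrist_force'])
```

```text
[-0.0257 -0.0386  0.0418] [ 0.71255096 -3.69078044  3.34790405]
```

View pics/w7.png

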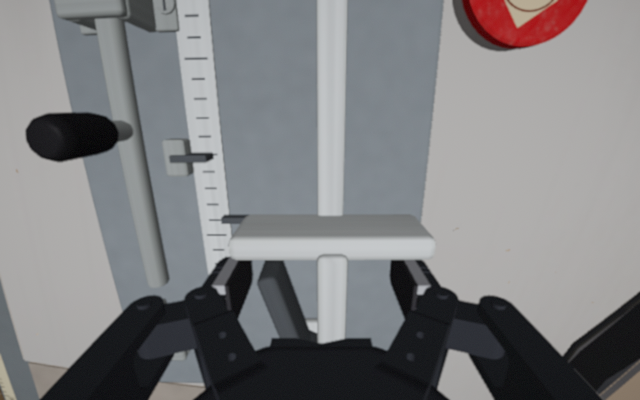

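>>> drive_tool(
  increments=[
    [0,0,-0.01,0,0,0,0.74],
    [0,0,-0.01,0,0,0,0.74],
    [0,0,-0.008,0,0,0,0.74],
    [0,0,-0.004,0,0,0,0.74],
    [0,0,0,0,0,0,0.74],
    [0,0,0,0,0,0,0.74],
  ],
)

```text
time_s: 9.57
eef_pos: [0.5709, 0.123, 0.0418]
eef_rot: [0.531, 0.467, 0.531, -0.467]
wrist_force: [2.4, -3.0, 2.6]
opening: 0.869
```

Run:
```python
from h import *
shot('wrist','w8'); T,o=pose(); print(u(T[:3,3]),o['wrist_force'])
crop('w8',140,180,260,280,6.5)
```

```text
[ 0.0054 -0.0385  0.0418] [ 1.19203974 -4.40529303  1.39857892]
```

View pics/w8.png

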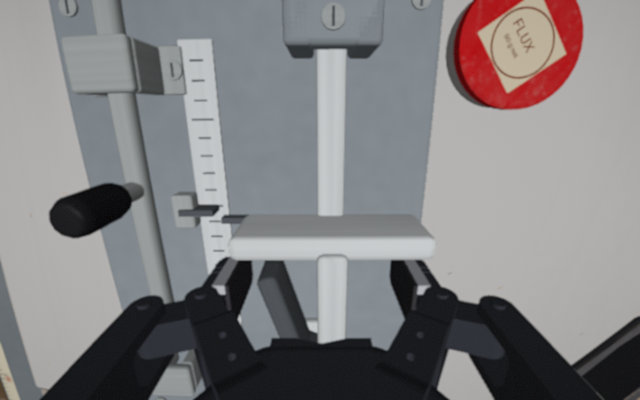

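View pics/w8_c140_180.png

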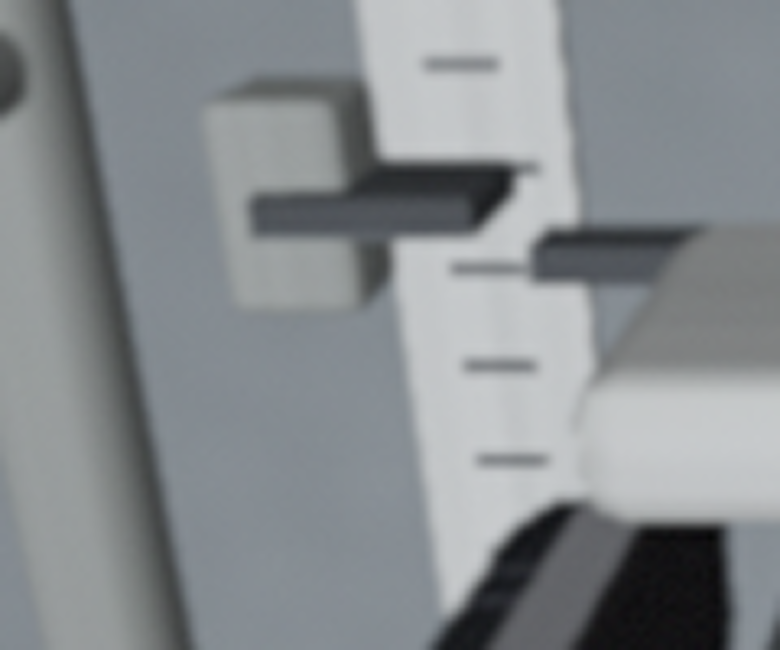

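```bash
cat >> h.py <<'E'
def bl(fn,pts,k,x0,y0):
    d=load(fn)
    for n,a,b,z in pts:
        U,V=x0+a/k-.5+.5/k,y0+b/k-.5+.5/k
        # depth averaged along blade
        print(n,'atz',u(atz(d,U,V,z)),'depth',u(atd(d,U,V)))
E
python3 - <<'E'
from h import *
bl('w8',[('mark near edge top',300,237,.026),('mark far top',300,196,.026),('mark ctr',360,215,.026),('mark ctr',430,215,.026),('idx near',600,282,.023),('idx far',580,241,.023),('idx ctr',570,261,.023),('idx c',600,262,.023),('strip tick',510,365,.014)],6.5,140,180)
E
```

```text
mark near edge top atz [0.0261 0.0381 0.026 ] depth [0.0263 0.0379 0.0264]
mark far top atz [0.0299 0.0375 0.026 ] depth [0.03   0.0375 0.0261]
mark ctr atz [0.0282 0.0325 0.026 ] depth [0.0281 0.0326 0.0258]
mark ctr atz [0.0282 0.0263 0.026 ] depth [0.0287 0.0257 0.0274]
idx near atz [0.0207 0.0131 0.023 ] depth [0.0209 0.0129 0.0234]
idx far atz [0.0247 0.0145 0.023 ] depth [0.0245 0.0146 0.0227]
idx ctr atz [0.0228 0.0156 0.023 ] depth [0.0231 0.0152 0.0239]
idx c atz [0.0227 0.0129 0.023 ] depth [0.0232 0.0124 0.0244]
strip tick atz [0.0084 0.0257 0.014 ] depth [0.0089 0.0253 0.0151]
```

>>> drive_tool(
  increments=[
    [0,0,-0.003,0,0,0,0.74],
    [0,0,-0.002,0,0,0,0.74],
    [0,0,0,0,0,0,0.74],
    [0,0,0,0,0,0,0.74],
  ],
)

```text
time_s: 10.12
eef_pos: [0.5703, 0.1281, 0.0418]
eef_rot: [0.531, 0.467, 0.531, -0.467]
wrist_force: [1.1, -4.4, 0.7]
opening: 0.869
```

Run:
```python
from h import *
shot('wrist','w9');shot('top','top9'); T,o=pose(); print(u(T[:3,3]),o['wrist_force'])
crop('w9',160,190,260,265,8)
```

```text
[ 0.0105 -0.0385  0.0418] [ 1.17418051 -4.73050931  1.05070225]
```

View pics/w9_c160_190.png

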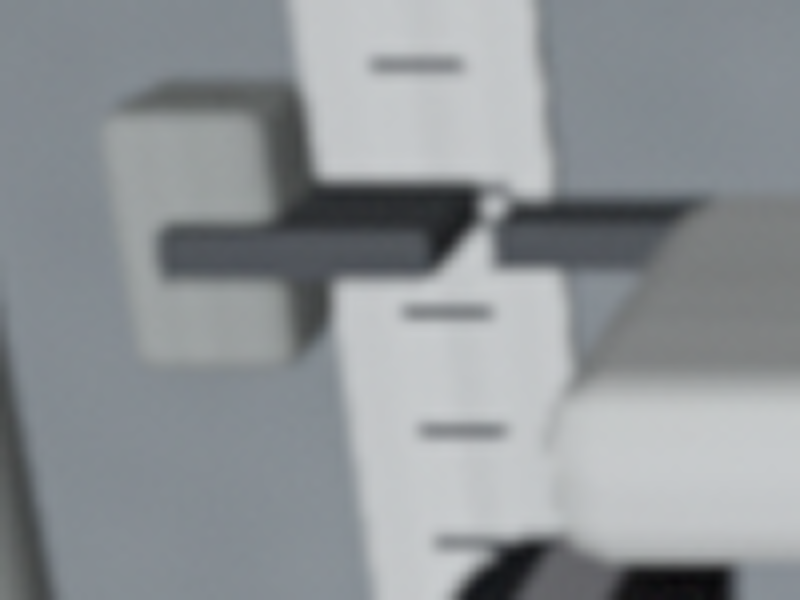

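Run:
```python
from h import *
bl('w9',[('mark near top',250,277,.026),('mark far top',250,227,.026),('mark far top r',425,228,.026),('mark near top r',425,275,.026),('mark far bot',420,187,.014),
('idx near top',560,268,.023),('idx far top',560,222,.023),('idx near top',620,268,.023),('idx far top',620,222,.023),('idx far bot',600,201,.017)],8,160,190)
d=load('w9')
# depth median on blade tops
for nm,(a0,a1,b0,b1) in dict(mark=(340,410,240,264),idx=(520,630,234,256)).items():
    P=[atd(d,160+a/8-.44,190+b/8-.44) for a in range(a0,a1,8) for b in range(b0,b1,8)]
    print(nm,np.median([p[2] for p in P]),len(P))
```

```text
mark near top atz [0.0262 0.0359 0.026 ] depth [0.0263 0.0358 0.0261]
mark far top atz [0.0301 0.0353 0.026 ] depth [0.0302 0.0352 0.0262]
mark far top r atz [0.03   0.0227 0.026 ] depth [0.0297 0.0231 0.0252]
mark near top r atz [0.0264 0.0232 0.026 ] depth [0.0266 0.023  0.0263]
mark far bot atz [0.0287 0.0277 0.014 ] depth [0.0302 0.0259 0.0182]
idx near top atz [0.0258 0.0144 0.023 ] depth [0.0256 0.0146 0.0227]
idx far top atz [0.0293 0.0141 0.023 ] depth [0.0295 0.0139 0.0234]
idx near top atz [0.0258 0.0101 0.023 ] depth [0.0262 0.0097 0.0241]
idx far top atz [0.0293 0.0097 0.023 ] depth [0.0294 0.0097 0.0232]
idx far bot atz [0.0287 0.013  0.017 ] depth [0.0297 0.0121 0.0196]
mark 0.026549231079749436 27
idx 0.023409083723438848 42
```

>>> drive_tool(
  increments=[
    [0,0,-0.0004,0,0,0,0.5],
    [0,0,0,0,0,0,0.2],
    [0,0,0,0,0,0,-0.1],
    [0,0,0,0,0,0,-0.4],
    [0,0,0,0,0,0,-0.7],
    [0,0,0,0,0,0,-1],
    [0,0,0,0,0,0,-1],
    [0,0,0,0,0,0,-1],
  ],
)

```text
time_s: 11.22
eef_pos: [0.5702, 0.1286, 0.0417]
eef_rot: [0.531, 0.467, 0.531, -0.467]
wrist_force: [2.5, -4.6, -2.2]
opening: 0.276
```

Run:
```python
from h import *
shot('wrist','w10');shot('side','s10'); T,o=pose(); print(u(T[:3,3]),o['wrist_force'],o['opening'])
crop('w10',160,190,260,265,8)
```

```text
[ 0.011  -0.0384  0.0417] [ 2.07384786 -5.00990333 -1.7047394 ] 0.27854632550972525
```

View pics/w10.png

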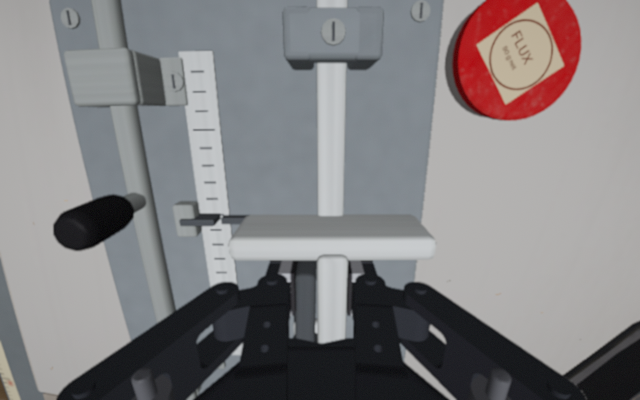

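View pics/w10_c160_190.png

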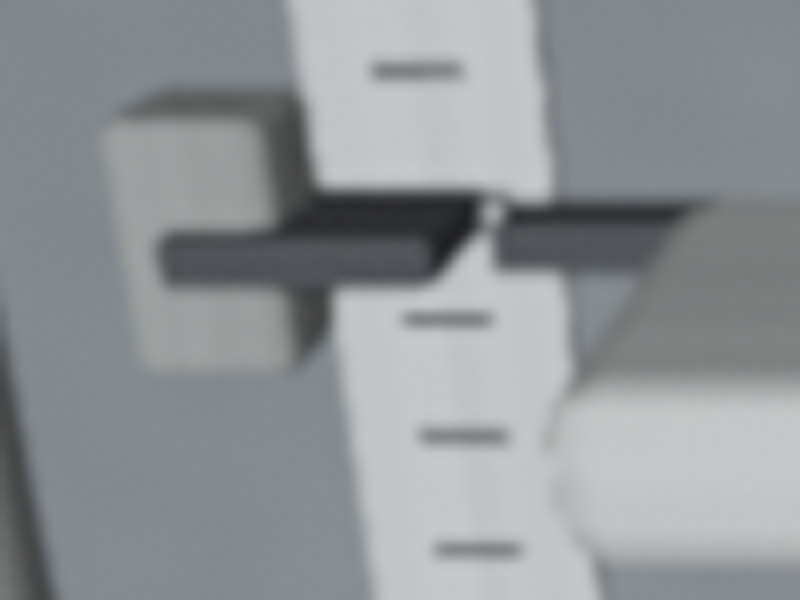

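```bash
cat >> h.py <<'E'
def align(fn,k=8,x0=160,y0=190,dv=0):
    d=load(fn)
    def f(a,b,z):
        return u(atz(d,x0+a/k-.5+.5/k,y0+b/k-.5+.5/k,z))[0]
    def prof(cols):
        g=cv2.resize(cv2.cvtColor(d['img'][y0:y0+75,x0:x0+100],cv2.COLOR_RGB2GRAY),None,fx=k,fy=k,interpolation=cv2.INTER_CUBIC).astype(float)
        return g[:,cols[0]:cols[1]].mean(1)
    return f,prof
E
python3 - <<'E'
from h import *
for fn in ['w9','w10']:
    f,prof=align(fn)
    for n,c in [('mark strip part',(370,425)),('idx over strip',(510,550)),('idx',(580,640))]:
        p=prof(c); print(fn,n,[int(x) for x in p[170:300:4]])
    
f,_=align('w10')
print('mark',f(300,284,.026),f(300,234,.026),f(400,284,.026),f(400,194,.014))
print('idx',f(530,269,.023),f(530,224,.023),f(600,269,.023),f(600,224,.023),f(530,205,.017))
E
```

```text
w9 mark strip part [196, 179, 158, 121, 90, 60, 49, 42, 45, 46, 47, 47, 46, 50, 55, 65, 74, 82, 84, 85, 84, 83, 82, 80, 80, 93, 112, 140, 162, 184, 192, 198, 197]
w9 idx over strip [196, 196, 196, 194, 190, 178, 164, 138, 114, 84, 66, 55, 57, 64, 74, 82, 84, 86, 85, 83, 83, 82, 84, 101, 124, 155, 176, 193, 197, 200, 199, 199, 198]
w9 idx [138, 139, 139, 138, 136, 127, 117, 98, 81, 63, 54, 50, 55, 64, 72, 80, 83, 85, 85, 85, 85, 84, 84, 90, 97, 110, 122, 132, 135, 137, 136, 135, 134]
w10 mark strip part [200, 198, 194, 177, 156, 119, 88, 59, 49, 41, 43, 44, 45, 46, 46, 50, 55, 65, 74, 82, 83, 84, 83, 82, 81, 79, 79, 90, 106, 133, 156, 179, 189]
w10 idx over strip [194, 195, 195, 194, 192, 184, 175, 152, 130, 97, 73, 55, 54, 60, 71, 80, 82, 84, 84, 83, 82, 81, 82, 94, 109, 135, 157, 178, 187, 195, 196, 197, 197]
w10 idx [137, 137, 137, 137, 136, 131, 124, 107, 91, 70, 57, 50, 53, 62, 72, 80, 82, 84, 84, 84, 84, 84, 84, 87, 92, 102, 111, 122, 128, 133, 134, 134, 133]
mark 0.0262 0.0301 0.0263 0.0286
idx 0.0262 0.0297 0.0262 0.0297 0.0289
```

Run:
```python
from h import *
f,_=align('w10')
from bench import camera
for zm,zi in [(.026,.023),(.026,.024),(.0265,.0234),(.027,.024)]:
  a=[f(400,286,zm),f(400,238,zm)]; b=[f(530,271,zi),f(530,225,zi)]
  print(zm,zi,'mark',a,'idx',b,'diff(mark-idx) mm',1e3*(np.mean(a)-np.mean(b)))
print('bottom fronts: mark',f(400,190,.014),'idx',f(530,202,.016),f(530,202,.017))
crop('top9',330,180,450,250,6.5)
```

```text
0.026 0.023 mark [np.float64(0.0261), np.float64(0.0298)] idx [np.float64(0.0261), np.float64(0.0296)] diff(mark-idx) mm 0.10000000000000286
0.026 0.024 mark [np.float64(0.0261), np.float64(0.0298)] idx [np.float64(0.0265), np.float64(0.03)] diff(mark-idx) mm -0.2999999999999947
0.0265 0.0234 mark [np.float64(0.0263), np.float64(0.03)] idx [np.float64(0.0262), np.float64(0.0298)] diff(mark-idx) mm 0.15000000000000083
0.027 0.024 mark [np.float64(0.0265), np.float64(0.0302)] idx [np.float64(0.0265), np.float64(0.03)] diff(mark-idx) mm 0.10000000000000286
bottom fronts: mark 0.0289 idx 0.0287 0.0291
```

View pics/top9_c330_180.png

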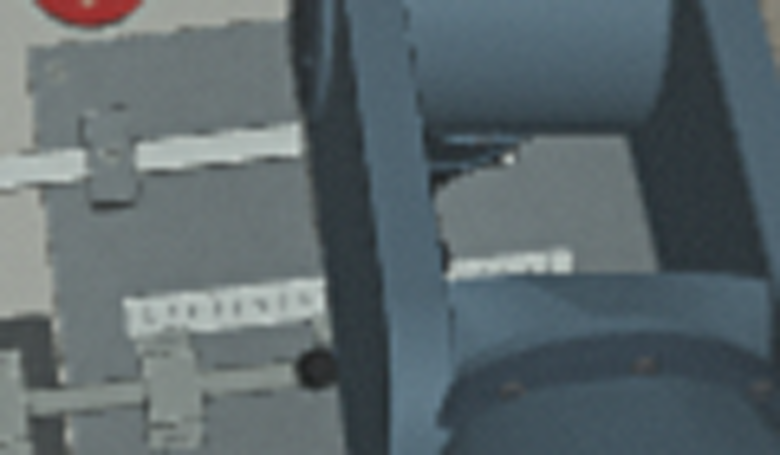

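>>> drive_tool(
  increments=[
    [0,0,0,0,0,0,-1],
    [0,0,0,0,0,0,-1],
    [0,0,0,0,0,0,-1],
    [0,0,0,0,0,0,-1],
    [0,0,0,0,0,0,-1],
    [0,0,0,0,0,0,-1],
  ],
)

```text
time_s: 12.08
eef_pos: [0.5702, 0.1285, 0.0417]
eef_rot: [0.531, 0.467, 0.531, -0.467]
wrist_force: [2.6, -4.4, -2.4]
opening: 0.272
```

Run:
```python
from h import *
shot('wrist','w11');shot('side','s11'); T,o=pose(); print(u(T[:3,3]),o['wrist_force'],o['opening'],o['time_s'])
crop('w11',200,180,440,360,3.3)
f,prof=align('w11')
for n,c in [('mark',(370,425)),('idx',(510,550))]:
    print(n,[int(x) for x in prof(c)[170:300:4]])
d=load('w11')
for U,V in [(80,228),(130,204)]: print(u(atd(d,U,V)))
crop('s11',250,140,410,260,4.5)
```

```text
[ 0.011  -0.0384  0.0417] [ 1.90456112 -4.34125281 -3.07865311] 0.2749190228986896 12.175
mark [200, 198, 194, 177, 156, 119, 88, 59, 48, 41, 44, 45, 46, 46, 46, 50, 55, 66, 74, 81, 83, 84, 83, 82, 80, 79, 79, 90, 106, 133, 156, 179, 189]
idx [194, 195, 195, 194, 192, 184, 175, 152, 129, 97, 73, 55, 55, 60, 71, 79, 82, 84, 83, 83, 82, 81, 81, 93, 109, 135, 156, 178, 187, 195, 196, 197, 197]
[0.0465 0.0538 0.0775]
[0.0467 0.0521 0.0494]
```

View pics/w11_c200_180.png

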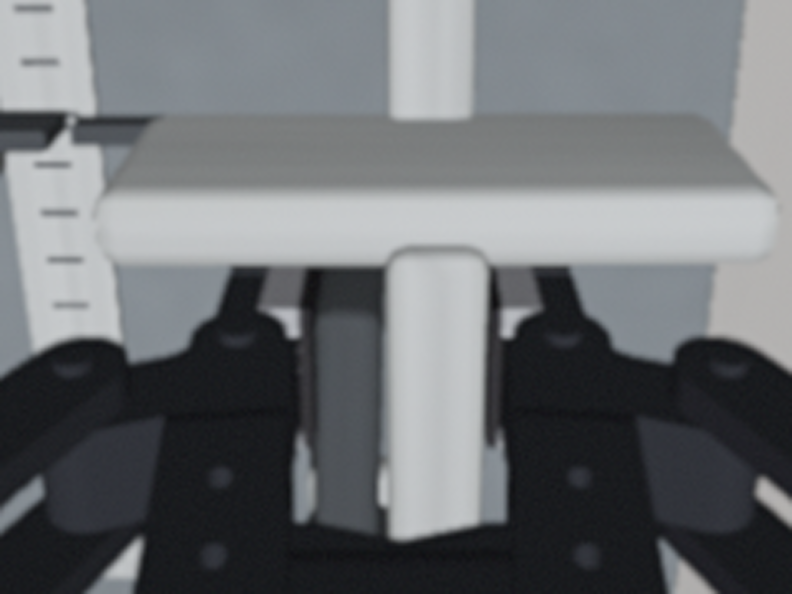

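View pics/s11_c250_140.png

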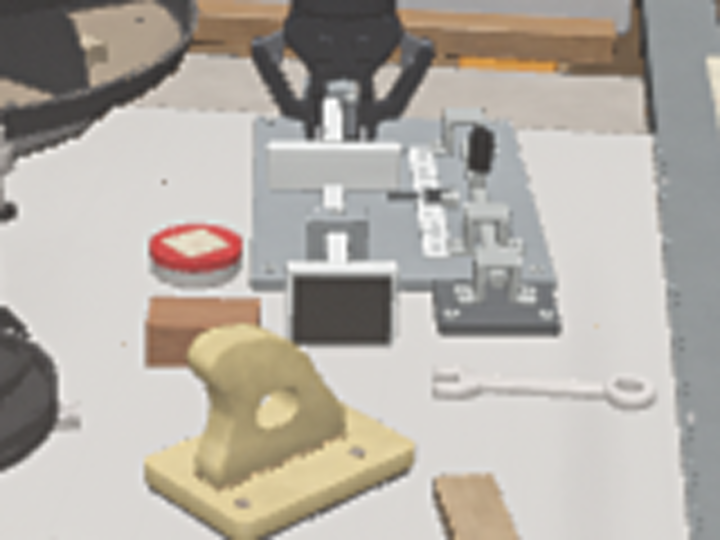

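```bash
python3 -c "
from bench import hand_in
print(hand_in())"
```

```text
the job is handed in; nothing more can be done
None
```

The job is handed in at about 12 s: bolt home, leg on the mark, and the lever held shut by the fingers.

- **Bolt:** I gripped the knob and slid it about 40 mm along the unit's +x until it met a hard stop. There, about 18 N more push moved it only 0.3 mm, and it stayed put after release. That is 5 mm short of the full 45 mm travel. I take it the bolt started about 4.5 mm out, since the knob measured x ≈ 4.5 mm before and about 44 mm after. I could not see the bolt's tip inside the keeper to confirm it.
- **Leg:** I pushed it out by the cross plate with the lever still open.
- **Lever:** I then closed the fingers on the lever and tang. In the last picture the lever lies flat along the tang. The opening reads 0.275, about 23 mm against the 26 mm expected. The 18 mm knob had also read about 2 mm small, so I take this as fully shut.
- **Alignment:** The index and mark blades agree to about 0.1 mm in x, give or take 0.3 mm because the blade heights are not exactly known. The picture did not change over the last 0.75 s of holding, with about 5 N on the wrist.
- **Surroundings:** In the last side picture the loose things near the unit look undisturbed. I did not measure their positions.

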